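# Index the round-blank carrier to the engraving station

## Task

Push the carrier that holds the single round wooden blank forward along its rail, by the upright tab at its rear end, until it snaps into the next station, its middle in line with the first pair of index posts ahead of it (not the second), and leave it there. Leave the other carrier, with two rectangular blanks, where it is.

Things in the scene. Friction and masses are not known exactly. Their poses are not given: they have to be found in the camera images.
- disc_carrier (a joint): Travel (m) of the round-blank carrier along its rail: 0 at the loading end, growing forward; seated in the next station at 0.140, last station 0.240, far stop 0.260. About 0.5 kg, slides with about 1 N, stays where left. A sprung ball under it resists with about 5 N from 19 to 10 mm before a station, then draws it the rest of the way in; the same backwards.
- disc_tab (a point): Middle of the top edge of the upright aluminium push tab of the round-blank carrier: 50 mm wide, 8 thick along the rail, from 37 to 85 mm above the bench. y = forward along the rail, z up. The tab stands flush at the rear of the carrier, a plate 100 x 76 x 12 mm (top at 37 mm), middle 46 mm ahead of this point, with a fixed plywood disc 68 mm across, 6 thick.
- disc_station (a point): Fixed point where disc_tab will be when the carrier is seated in its next station; y = forward. A pair of steel index posts (45 mm high, 89 mm apart) 46 mm further on marks the station; the last station's pair is 100 mm beyond. The slide is a black base 400 x 100 x 15 mm with two rails and end stops 31 mm high, turned up to 5 degrees from the bench's y axis.
- tag_tab (a point): The same point of an identical tab on the other carrier, which holds two rectangular plywood blanks, 28 x 70 mm, side by side, on an identical slide roughly parallel to the first, about 140 to 205 mm nearer to or further from the robot. Leave it alone.

How it is judged:
By the outcome, as a careful person would: the job done as asked, in the order asked, and still so for the second after the job is handed in, with the robot touching nothing.
It also fails if it takes over 32 s, if anything falls off the work surface, if the arm or the gripper's body presses on something with over 40 N, if the wrist force passes 120 N, or if a joint passes its speed limit or range.

## Robot

A 6-joint arm with a two-finger parallel gripper is mounted at the origin on the work surface. World frame = base frame: x ahead of the robot, y to its left, z up, the work surface at z = 0. Lengths are in m, angles in rad, forces in N, time in s.
With the tool pointing down it reaches from about 0.375 to 0.975 m from the base axis. Payload 3.8 kg.
Tool frame: the origin (TCP) lies midway between the tips of the shut fingers; the grasp point (between the pads) lies 19 mm behind it; z points along the fingers, y is the line along which they close (so a half turn about z gives the same grasp; the last joint's range is limited). The gripper opens to 85 mm and grips with 20 to 120 N. Pads are 22 mm wide; open, the fingers measure 114 mm over their backs; the gripper's body (76 mm by 85 mm) begins 54 mm behind the grasp point. The pads swing forward as they close: fully open they stand 13 mm farther back than shut.
Start: joints at [-1.207, 0.264, 1.604, -0, 1.274, -0.037], TCP at [0.263, -0.622, 0.231] pointing down, gripper open.
Joint ranges: [-2.63, 2.63], [-0.94, 2.18], [0.31, 2.57], [-1.31, 4.45], [0, 2.66], [-2.55, 2.55]. Speed limits (rad/s): [2.57, 2.57, 3.14, 3.14, 3.14, 3.14].

## Interface

Orientations are given as a rotation vector (axis times angle).
In Python, from workcell import bot, imaging gives the robot as it stands.
- The arm moves only by the tool step_arm, never from a script. Its argument "series" is a list of rows, each an object of numbers: "grip": the closure, from -1 (fully open) to 1 (shut); "x", "y", "z": the shift along the tool's x, y, z normalised to -1 to 1, where 1 is 500 mm; "ax", "ay", "az": the turn, a rotation vector about the tool's x, y, z normalised to -1 to 1, where 1 is 30 degrees. A call has 1 to 12 rows; each row is the pose to reach, as a shift and turn from the pose commanded when the call began, along the tool's axes at that moment; what a row does not reach only later rows make up. A row lasts 1/10 s, in which the tool goes at most 50 mm and 8.59 degrees, less where a joint would pass 70% of its speed; a pose out of reach is approached as far as the arm can. A call with a number of a shift or a turn outside -1 to 1 is refused whole. A call with a gripper value outside its range is refused whole. The fingers move at their own pace and stop on an object; "force" is the grip in N (left out, the last holds). Time passes only in rows, so rows that repeat a pose let the fingers close. It gives the time, the measured TCP pose, the force, the opening and the grip force at its end, in the units of the state.
- bot.read_state(): the state, without advancing time (a new reading comes with each control period).
- imaging.read_camera(name): name is "side" or "top"; returns a dict with "img" (480x640x3 uint8, red, green, blue), "fx", "fy", "cx", "cy" (pixels), "k1" (the pictures are not rectified: a ray, as slopes to the right and down, at radius r is drawn at 1 + k1 r^2 times it, then the intrinsics apply), "R" (3x3) and "t" (3): a world point X has camera coordinates R X + t. Camera axes: x right, y down, z forward; pixel columns grow to the right and rows downward; lengths in m; the calibration is good to about 2 mm. A picture is of the moment at which its call begins. There is no depth.
- bot.finish_job(): hands the job in; it is judged then, once.
The state is a dict: "time": time; "q": joint angles; "joint_vel": joint speeds; "joint_torque": joint torques, N m; "tool_pos": TCP position; "tcp_rot": TCP orientation; "wrist_force": force on the tool from outside, world axes, zero at the start; "torque": the same for the moment, N m; "width": opening from 0.0 (shut) to 1.0 (fully open); "grip_force": force on a finger pad.
Only numpy, scipy, OpenCV 4.12 (cv2) and the standard library are available. Lean on these libraries where they do the work, as an engineer would, in place of code of your own. Each camera call takes 0.05 s, during which the arm holds its last target. There are 200 camera calls.

## Working session

There is one attempt and no reset: what is moved stays moved. The work goes in short steps, Python scripts to look and compute and a tool call to move; the robot and the scene stay as the last step left them, time stands still between calls to the robot, and variables do not carry over. Pictures are saved under pics/ and viewed, at most 10 in all, crops included, and the job is handed in when it is done.

Besides the shell and the picture viewer there is one more tool, called as name(argument=value, ...), one argument or row to a line, values as JSON. step_arm: Moves the arm, as the interface text tells. Scaled input: -1 to 1 covers 500 mm each way for a shift and 30 degrees each way for a turn. Its arguments: {"type":"object","properties":{"series":{"type":"array","items":{"type":"object","properties":{"grip":{"type":"number"},"x":{"type":"number","minimum":-1,"maximum":1},"y":{"type":"number","minimum":-1,"maximum":1},"z":{"type":"number","minimum":-1,"maximum":1},"ax":{"type":"number","minimum":-1,"maximum":1},"ay":{"type":"number","minimum":-1,"maximum":1},"az":{"type":"number","minimum":-1,"maximum":1}}}},"force":{"type":"number"}},"required":["series"]}

```bash
mkdir -p pics
cat > h.py <<'E'
import numpy as np, cv2, pickle
from workcell import bot, imaging
def shot(n,f):
    c=imaging.read_camera(n); cv2.imwrite(f'pics/{f}.png',c['img'][:,:,::-1]); pickle.dump(c,open(f'pics/{f}.pkl','wb')); return c
def load(f): return pickle.load(open(f'pics/{f}.pkl','rb'))
def ray(c,u,v):
    d=np.array([(u-c['cx'])/c['fx'],(v-c['cy'])/c['fy']]); s=d.copy()
    for _ in range(20): s=d/(1+c['k1']*(s@s))
    R=np.array(c['R']); return -R.T@np.array(c['t']), R.T@np.array([*s,1])
def at(c,u,v,z):
    o,d=ray(c,u,v); return o+d*(z-o[2])/d[2]
def proj(c,X):
    p=np.array(c['R'])@X+c['t']; s=p[:2]/p[2]; s=s*(1+c['k1']*(s@s)); return s*[c['fx'],c['fy']]+[c['cx'],c['cy']]
E
python3 - <<'E'
from h import *
shot('top','top0'); shot('side','side0'); s=bot.read_state(); print(s['time'],s['tool_pos'],s['tcp_rot'],s['width'])
E
```

```text
0.1 [ 0.26311943 -0.62088462  0.23007034] [-3.07675806e+00 -6.25012346e-01  5.51591814e-04] 1.0005755930013474
```

View pics/top0.png

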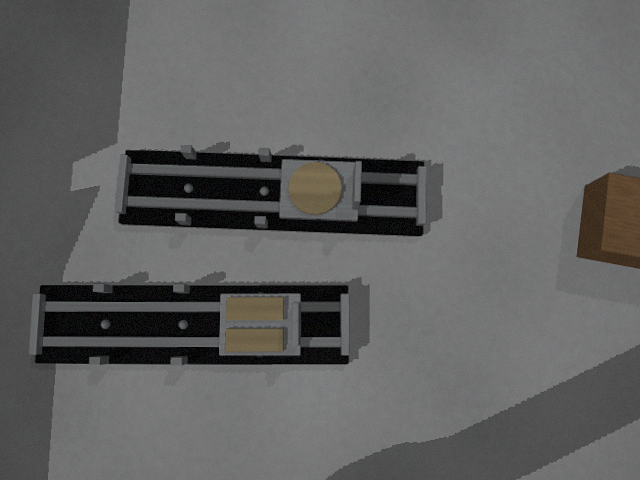

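View pics/side0.png

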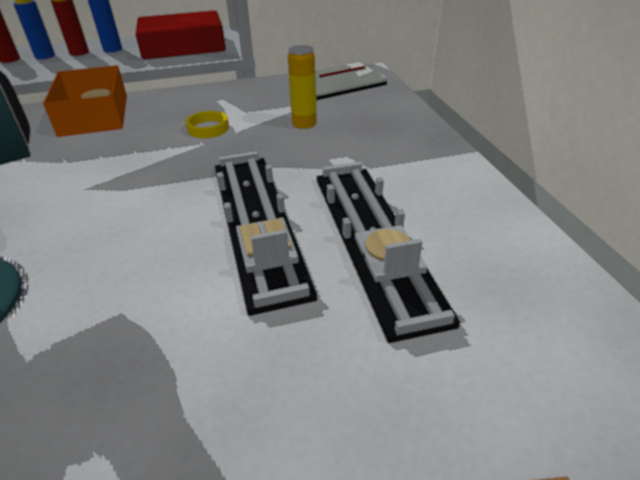

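The round-blank carrier is on the farther slide: top view disc at about (315,188), tab at about (358,185), and first post pair at about (265,155) and (261,221). Forward is left. I'll enlarge it to read the pixels more closely.

Run:
```python
from h import *
a=load('top0')['img'][140:245,230:440,::-1]; cv2.imwrite('pics/ct.png',cv2.resize(a,None,fx=3.8,fy=3.8,interpolation=2))
a=load('side0')['img'][170:350,310:470,::-1]; cv2.imwrite('pics/cs.png',cv2.resize(a,None,fx=3.3,fy=3.3,interpolation=2))
```

```text
(no output)
```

View pics/ct.png

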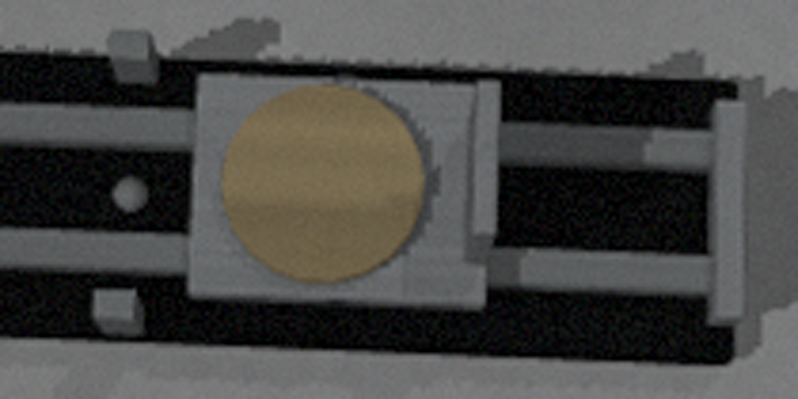

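View pics/cs.png

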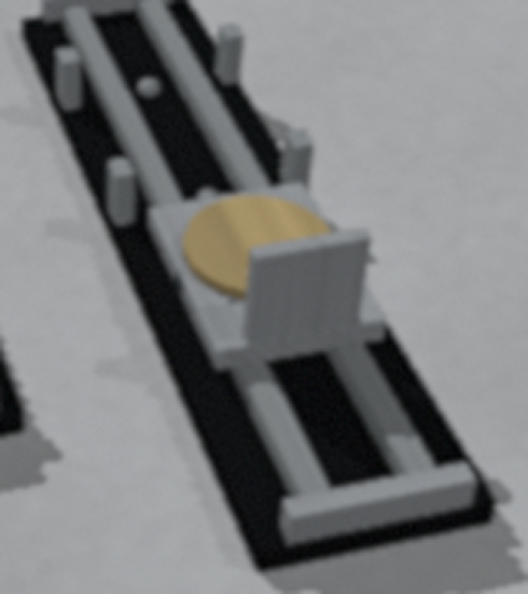

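The top crop shows the disc centre at (322,183), tab top middle at (486,158) and first post tops at (131,42) and (115,304). The side crop shows the tab's top edge running from (254,248) to (367,237).

Run:
```python
from h import *
c=load('top0'); s=load('side0')
T=lambda u,v,z: at(c,230+(u+.5)/3.8-.5,140+(v+.5)/3.8-.5,z)
S=lambda u,v,z: at(s,310+(u+.5)/3.3-.5,170+(v+.5)/3.3-.5,z)
for n,p in dict(disc=T(322,183,.043),tab=T(486,158,.085),tabfar=T(489,82,.085),tabnear=T(484,235,.085),post1=T(131,42,.045),post2=T(115,304,.045),pfl=T(197,75,.037),pnl=T(190,298,.037),pnr=T(485,307,.037),stopf=T(728,102,.031),stopn=T(728,320,.031),stabL=S(254,248,.085),stabR=S(367,236,.085)).items(): print(n,p.round(4))
far=at(c,122,155,.031);near=at(c,122,221,.031);print('front stop',far,near)
far1=at(c,125,150,.015);far2=at(c,425,160,.015);print(far1,far2)
print('cam',(-np.array(c['R']).T@c['t']).round(3))
import cv2
st=bot.read_state();print(cv2.Rodrigues(np.array(st['tcp_rot']))[0].round(3))
```

```text
disc [ 0.6398 -0.0895  0.043 ]
tab [ 0.6383 -0.1415  0.085 ]
tabfar [ 0.663  -0.1422  0.085 ]
tabnear [ 0.6136 -0.1411  0.085 ]
post1 [ 0.6867 -0.0243  0.045 ]
post2 [ 0.5971 -0.0223  0.045 ]
pfl [ 0.678  -0.0462  0.037 ]
pnl [ 0.6011 -0.0463  0.037 ]
pnr [ 0.6    -0.1445  0.037 ]
stopf [ 0.6741 -0.2273  0.031 ]
stopn [ 0.5983 -0.2267  0.031 ]
stabL [ 0.6173 -0.139   0.085 ]
stabR [ 0.6636 -0.1448  0.085 ]
front stop [0.68227682 0.16305346 0.031     ] [0.59465423 0.1563732  0.031     ]
[0.69418791 0.1655594  0.015     ] [ 0.6878378  -0.23522404  0.015     ]
cam [ 0.465 -0.103  0.738]
[[ 0.921  0.39  -0.001]
 [ 0.39  -0.921  0.002]
 [ 0.    -0.002 -1.   ]]
```

step_arm(
  series=[
    {"x": 0.51, "y": -0.24, "az": -0.8, "grip": 1},
    {"x": 0.51, "y": -0.24, "az": -0.8, "grip": 1},
    {"x": 0.51, "y": -0.24, "az": -0.8, "grip": 1},
    {"x": 0.51, "y": -0.24, "az": -0.8, "grip": 1},
    {"x": 0.51, "y": -0.24, "az": -0.8, "grip": 1},
    {"x": 0.51, "y": -0.24, "az": -0.8, "grip": 1},
    {"x": 0.51, "y": -0.24, "az": -0.8, "grip": 1},
    {"x": 0.51, "y": -0.24, "az": -0.8, "grip": 1},
  ],
)

```text
validation failed for argument at $.se...
```

```bash
cat > go.py <<'E'
import sys
from h import *
g=np.array([float(v) for v in sys.argv[1:4]]); st=bot.read_state()
R=cv2.Rodrigues(np.array(st['tcp_rot']))[0]
yaw=np.degrees(np.arctan2(R[1,0],R[0,0]))
print('t',st['time'],'pos',np.round(st['tool_pos'],4),'yaw',yaw.round(2),'z',R[:,2].round(3),'F',np.round(st['wrist_force'],1),'w',round(st['width'],3))
print('norm',(R.T@(g-st['tool_pos'])/.5).round(4),'az',(yaw-89.1)/30)
E
python3 go.py .637 -.20 .2
```

```text
t 0.1 pos [ 0.2631 -0.6209  0.2301] yaw 22.97 z [-0.001  0.002 -1.   ] F [-0.4  0.5  0.4] w 1.001
norm [ 1.0169 -0.4832  0.0612] az -2.204479327496678
```

The move was refused and the message is cut off. I'll retry with one small row that gives every field.

step_arm(
  series=[
    {"x": 0.08, "y": -0.04, "z": 0, "ax": 0, "ay": 0, "az": -0.1, "grip": 1},
  ],
)

```text
time: 0.2
tool_pos: [0.2896, -0.59, 0.2302]
tcp_rot: [3.062, 0.7, -0.003]
wrist_force: [1.9, 1.6, 1.0]
width: 0.856
grip_force: 0.0
```

step_arm(
  series=[
    {"x": 0.44, "y": -0.19, "z": 0, "ax": 0, "ay": 0, "az": -0.8, "grip": 1},
    {"x": 0.44, "y": -0.19, "z": 0, "ax": 0, "ay": 0, "az": -0.8, "grip": 1},
    {"x": 0.44, "y": -0.19, "z": 0, "ax": 0, "ay": 0, "az": -0.8, "grip": 1},
    {"x": 0.44, "y": -0.19, "z": 0, "ax": 0, "ay": 0, "az": -0.8, "grip": 1},
    {"x": 0.44, "y": -0.19, "z": 0, "ax": 0, "ay": 0, "az": -0.8, "grip": 1},
    {"x": 0.44, "y": -0.19, "z": 0, "ax": 0, "ay": 0, "az": -0.8, "grip": 1},
    {"x": 0.44, "y": -0.19, "z": 0, "ax": 0, "ay": 0, "az": -0.8, "grip": 1},
  ],
)

```text
time: 0.9
tool_pos: [0.4489, -0.4049, 0.2308]
tcp_rot: [-2.846, -1.33, 0.001]
wrist_force: [-0.7, -0.6, -0.2]
width: -0.0
grip_force: 0.0
```

```bash
python3 go.py .637 -.20 .2
```

```text
t 0.9 pos [ 0.4489 -0.4049  0.2308] yaw 50.11 z [-0.001  0.    -1.   ] F [-0.7 -0.6 -0.2] w -0.0
norm [0.5558 0.0259 0.0613] az -1.2996836102828941
```

step_arm(
  series=[
    {"x": 0.556, "y": 0.026, "z": 0.06, "ax": 0, "ay": 0, "az": -1, "grip": 1},
    {"x": 0.556, "y": 0.026, "z": 0.06, "ax": 0, "ay": 0, "az": -1, "grip": 1},
    {"x": 0.556, "y": 0.026, "z": 0.06, "ax": 0, "ay": 0, "az": -1, "grip": 1},
    {"x": 0.556, "y": 0.026, "z": 0.06, "ax": 0, "ay": 0, "az": -1, "grip": 1},
    {"x": 0.556, "y": 0.026, "z": 0.06, "ax": 0, "ay": 0, "az": -1, "grip": 1},
    {"x": 0.556, "y": 0.026, "z": 0.06, "ax": 0, "ay": 0, "az": -1, "grip": 1},
    {"x": 0.556, "y": 0.026, "z": 0.06, "ax": 0, "ay": 0, "az": -1, "grip": 1},
    {"x": 0.556, "y": 0.026, "z": 0.06, "ax": 0, "ay": 0, "az": -1, "grip": 1},
  ],
)

```text
time: 1.7
tool_pos: [0.6368, -0.2024, 0.2005]
tcp_rot: [-2.407, -2.018, 0.003]
wrist_force: [-0.3, -1.1, -0.1]
width: 0.001
grip_force: 0.0
```

```bash
python3 go.py .637 -.195 .055
```

```text
t 1.7 pos [ 0.6368 -0.2024  0.2005] yaw 79.96 z [-0.002 -0.    -1.   ] F [-0.3 -1.1 -0.1] w 0.001
norm [ 0.0149 -0.0018  0.291 ] az -0.30478093208904367
```

step_arm(
  series=[
    {"x": 0.005, "y": 0, "z": 0.1, "ax": 0, "ay": 0, "az": -0.2, "grip": 1},
    {"x": 0.005, "y": 0, "z": 0.17, "ax": 0, "ay": 0, "az": -0.3, "grip": 1},
    {"x": 0.005, "y": 0, "z": 0.23, "ax": 0, "ay": 0, "az": -0.3, "grip": 1},
    {"x": 0.005, "y": 0, "z": 0.27, "ax": 0, "ay": 0, "az": -0.3, "grip": 1},
    {"x": 0.005, "y": 0, "z": 0.29, "ax": 0, "ay": 0, "az": -0.3, "grip": 1},
    {"x": 0.005, "y": 0, "z": 0.29, "ax": 0, "ay": 0, "az": -0.3, "grip": 1},
    {"x": 0.005, "y": 0, "z": 0.29, "ax": 0, "ay": 0, "az": -0.3, "grip": 1},
  ],
)

```text
time: 2.4
tool_pos: [0.6381, -0.2003, 0.0575]
tcp_rot: [2.242, 2.199, 0.001]
wrist_force: [0.1, -0.3, -0.2]
width: 0.005
grip_force: 0.0
```

```bash
python3 go.py .638 -.156 .055
python3 - <<'E'
from h import *
c=shot('side','s1'); cv2.imwrite('pics/s1c.png',cv2.resize(c['img'][100:350,260:500,::-1],None,fx=2.3,fy=2.3,interpolation=2))
E
```

```text
t 2.4 pos [ 0.6381 -0.2003  0.0575] yaw 88.88 z [ 0.001 -0.001 -1.   ] F [ 0.1 -0.3 -0.2] w 0.005
norm [ 0.0885 -0.002   0.0049] az -0.007252242132913504
```

View pics/s1c.png

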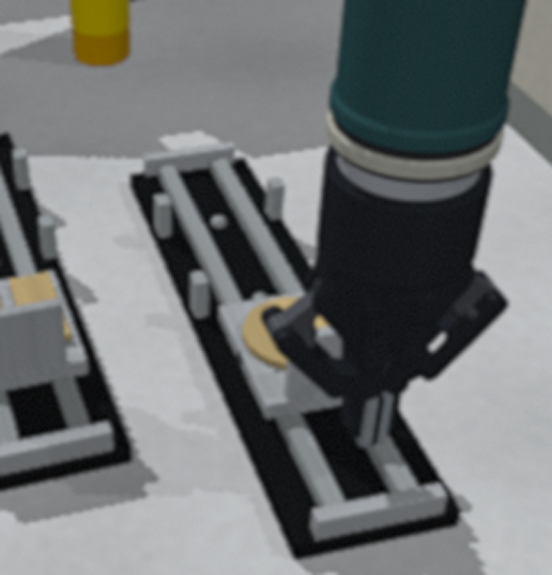

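The side crop shows the shut fingers at about (375,420), behind the tab and clear of everything. I'll push part of the way first.

step_arm(
  series=[
    {"x": 0.03, "y": -0.001, "z": 0.005, "ax": 0, "ay": 0, "az": 0, "grip": 1},
    {"x": 0.06, "y": -0.001, "z": 0.005, "ax": 0, "ay": 0, "az": 0, "grip": 1},
    {"x": 0.07, "y": -0.001, "z": 0.005, "ax": 0, "ay": 0, "az": 0, "grip": 1},
    {"x": 0.08, "y": -0.001, "z": 0.005, "ax": 0, "ay": 0, "az": 0, "grip": 1},
    {"x": 0.09, "y": -0.001, "z": 0.005, "ax": 0, "ay": 0, "az": 0, "grip": 1},
    {"x": 0.1, "y": -0.001, "z": 0.005, "ax": 0, "ay": 0, "az": 0, "grip": 1},
    {"x": 0.11, "y": -0.001, "z": 0.005, "ax": 0, "ay": 0, "az": 0, "grip": 1},
    {"x": 0.12, "y": -0.001, "z": 0.005, "ax": 0, "ay": 0, "az": 0, "grip": 1},
    {"x": 0.13, "y": -0.001, "z": 0.005, "ax": 0, "ay": 0, "az": 0, "grip": 1},
    {"x": 0.14, "y": -0.001, "z": 0.005, "ax": 0, "ay": 0, "az": 0, "grip": 1},
    {"x": 0.15, "y": -0.001, "z": 0.005, "ax": 0, "ay": 0, "az": 0, "grip": 1},
    {"x": 0.15, "y": -0.001, "z": 0.005, "ax": 0, "ay": 0, "az": 0, "grip": 1},
  ],
)

```text
time: 3.65
tool_pos: [0.6384, -0.1229, 0.0536]
tcp_rot: [-2.24, -2.201, 0.0]
wrist_force: [0.9, -0.1, -0.3]
width: -0.003
grip_force: 0.0
```

```bash
python3 go.py .639 -.09 .055
python3 - <<'E'
from h import *
c=shot('top','t2'); cv2.imwrite('pics/t2c.png',cv2.resize(c['img'][120:260,160:420,::-1],None,fx=3,fy=3,interpolation=2))
E
```

```text
t 3.65 pos [ 0.6384 -0.1229  0.0536] yaw 88.99 z [-0.001  0.001 -1.   ] F [ 0.9 -0.1 -0.3] w -0.003
norm [ 0.0657  0.0001 -0.0028] az -0.0035508713353943713
```

View pics/t2c.png

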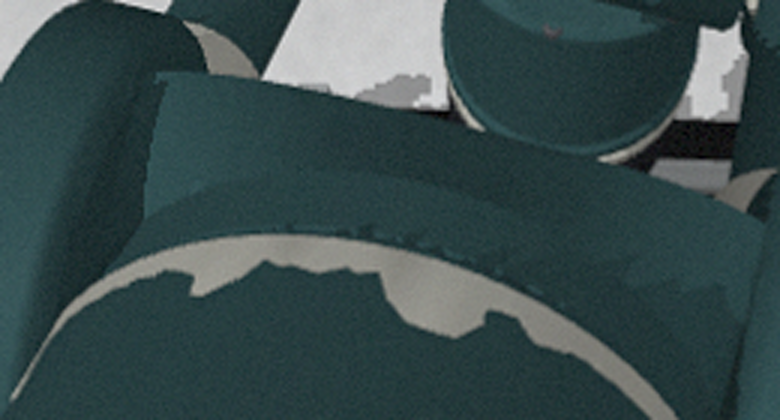

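The arm hides everything from the top camera, so I'll use the side camera.

Run:
```python
from h import *
c=shot('side','s2'); cv2.imwrite('pics/s2c.png',cv2.resize(c['img'][160:310,310:470,::-1],None,fx=3.9,fy=3.9,interpolation=2))
```

```text
(no output)
```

View pics/s2c.png

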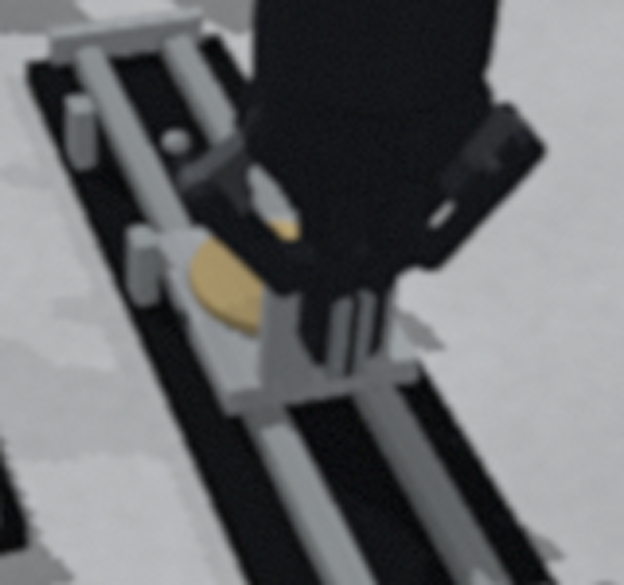

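In the side crop the fingers rest on the tab. The plate's near rear top corner is at about (225,392), and the first near post top is at (141,230).

Run:
```python
from h import *
a=load('side0'); b=load('s2')
A=lambda u,v,z: at(a,310+u/3.3,170+v/3.3,z)
B=lambda u,v,z: at(b,310+u/3.9,160+v/3.9,z)
print('corner0',A(214,352,.037).round(4),'post0',A(120,161,.045).round(4))
print('corner1',B(225,392,.037).round(4),'post',B(141,230,.045).round(4))
# predicted corner when pushed: pixel in s2 crop of corner for tab y
for d in (0,.02,.03,.072): print(d,((proj(b,np.array([.6,-.1455+d,.037]))-[310,160])*3.9).round(0))
```

```text
corner0 [ 0.601  -0.1457  0.037 ] post0 [ 0.5995 -0.0187  0.045 ]
corner1 [ 0.6025 -0.1116  0.037 ] post [ 0.5991 -0.0191  0.045 ]
0 [250. 455.]
0.02 [231. 418.]
0.03 [222. 400.]
0.072 [185. 329.]
```

step_arm(
  series=[
    {"x": 0.008, "y": 0, "z": 0, "ax": 0, "ay": 0, "az": 0, "grip": 1},
    {"x": 0.016, "y": 0, "z": 0, "ax": 0, "ay": 0, "az": 0, "grip": 1},
    {"x": 0.022, "y": 0, "z": 0, "ax": 0, "ay": 0, "az": 0, "grip": 1},
    {"x": 0.028, "y": 0, "z": 0, "ax": 0, "ay": 0, "az": 0, "grip": 1},
    {"x": 0.034, "y": 0, "z": 0, "ax": 0, "ay": 0, "az": 0, "grip": 1},
    {"x": 0.039, "y": 0, "z": 0, "ax": 0, "ay": 0, "az": 0, "grip": 1},
    {"x": 0.043, "y": 0, "z": 0, "ax": 0, "ay": 0, "az": 0, "grip": 1},
  ],
)

```text
time: 4.45
tool_pos: [0.639, -0.102, 0.0538]
tcp_rot: [-2.241, -2.201, 0.0]
wrist_force: [-0.8, -1.1, -0.6]
width: -0.003
grip_force: 0.4
```

step_arm(
  series=[
    {"x": 0.005, "y": 0, "z": 0, "ax": 0, "ay": 0, "az": 0, "grip": 1},
    {"x": 0.01, "y": 0, "z": 0, "ax": 0, "ay": 0, "az": 0, "grip": 1},
    {"x": 0.014, "y": 0, "z": 0, "ax": 0, "ay": 0, "az": 0, "grip": 1},
    {"x": 0.018, "y": 0, "z": 0, "ax": 0, "ay": 0, "az": 0, "grip": 1},
    {"x": 0.021, "y": 0, "z": 0, "ax": 0, "ay": 0, "az": 0, "grip": 1},
    {"x": 0.021, "y": 0, "z": 0, "ax": 0, "ay": 0, "az": 0, "grip": 1},
  ],
)

```text
time: 5.05
tool_pos: [0.6391, -0.093, 0.0538]
tcp_rot: [2.242, 2.2, -0.001]
wrist_force: [0.2, -4.3, -1.0]
width: 0.004
grip_force: 2.0
```

```bash
python3 go.py .639 -.09 .055
python3 - <<'E'
from h import *
c=shot('side','s3'); cv2.imwrite('pics/s3c.png',cv2.resize(c['img'][160:310,310:470,::-1],None,fx=3.9,fy=3.9,interpolation=2))
E
```

```text
t 5.05 pos [ 0.6391 -0.093   0.0538] yaw 88.93 z [-0.    -0.001 -1.   ] F [ 0.2 -4.3 -1. ] w 0.004
norm [ 0.006  -0.0004 -0.0025] az -0.005737538385098636
```

View pics/s3c.png

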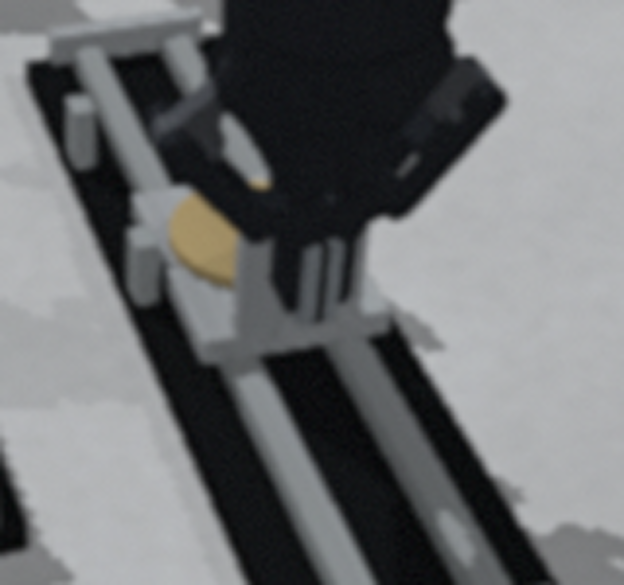

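The force is 4.3 N and the corner is at about (199,345), so the carrier is still in the resisting zone. I'll push on in small steps and watch the force.

step_arm(
  series=[
    {"x": 0.004, "y": 0, "z": 0, "ax": 0, "ay": 0, "az": 0, "grip": 1},
    {"x": 0.006, "y": 0, "z": 0, "ax": 0, "ay": 0, "az": 0, "grip": 1},
    {"x": 0.006, "y": 0, "z": 0, "ax": 0, "ay": 0, "az": 0, "grip": 1},
  ],
)

```text
time: 5.4
tool_pos: [0.6394, -0.0877, 0.0538]
tcp_rot: [-2.241, -2.201, -0.001]
wrist_force: [0.2, 0.2, -0.2]
width: 0.002
grip_force: 0.0
```

step_arm(
  series=[
    {"x": 0.003, "y": 0, "z": 0, "ax": 0, "ay": 0, "az": 0, "grip": 1},
    {"x": 0.004, "y": 0, "z": 0, "ax": 0, "ay": 0, "az": 0, "grip": 1},
    {"x": 0.004, "y": 0, "z": 0, "ax": 0, "ay": 0, "az": 0, "grip": 1},
  ],
)

```text
time: 5.7
tool_pos: [0.6395, -0.0863, 0.0539]
tcp_rot: [-2.241, -2.202, -0.001]
wrist_force: [-0.4, 0.1, -0.3]
width: -0.001
grip_force: 0.0
```

The force has dropped to zero, so it has probably snapped in. I'll back off, lift and move the arm out of the top view.

step_arm(
  series=[
    {"x": -0.04, "y": 0, "z": 0, "ax": 0, "ay": 0, "az": 0, "grip": 1},
    {"x": -0.12, "y": 0, "z": 0, "ax": 0, "ay": 0, "az": 0, "grip": 1},
    {"x": -0.15, "y": 0, "z": -0.08, "ax": 0, "ay": 0, "az": 0, "grip": 1},
    {"x": -0.18, "y": 0, "z": -0.18, "ax": 0, "ay": 0, "az": 0, "grip": 1},
    {"x": -0.25, "y": 0, "z": -0.28, "ax": 0, "ay": 0, "az": 0, "grip": 1},
    {"x": -0.35, "y": 0.0, "z": -0.33, "ax": 0, "ay": 0, "az": 0, "grip": 1},
    {"x": -0.45, "y": -0.1, "z": -0.35, "ax": 0, "ay": 0, "az": 0, "grip": 1},
    {"x": -0.55, "y": -0.2, "z": -0.35, "ax": 0, "ay": 0, "az": 0, "grip": 1},
    {"x": -0.65, "y": -0.3, "z": -0.35, "ax": 0, "ay": 0, "az": 0, "grip": 1},
    {"x": -0.75, "y": -0.4, "z": -0.35, "ax": 0, "ay": 0, "az": 0, "grip": 1},
    {"x": -0.85, "y": -0.5, "z": -0.35, "ax": 0, "ay": 0, "az": 0, "grip": 1},
    {"x": -0.95, "y": -0.6, "z": -0.35, "ax": 0, "ay": 0, "az": 0, "grip": 1},
  ],
)

```text
time: 6.9
tool_pos: [0.4276, -0.462, 0.2283]
tcp_rot: [2.241, 2.201, 0.001]
wrist_force: [0.3, 0.2, -0.2]
width: -0.001
grip_force: 0.0
```

```bash
python3 go.py .639 -.09 .055
python3 - <<'E'
from h import *
c=shot('top','t4'); cv2.imwrite('pics/t4c.png',cv2.resize(c['img'],None,fx=1.25,fy=1.25,interpolation=2)[:,:,::-1])
E
```

```text
t 6.9 pos [ 0.4276 -0.462   0.2283] yaw 88.98 z [ 0.001 -0.    -1.   ] F [ 0.3  0.2 -0.2] w -0.001
norm [0.7516 0.4091 0.3468] az -0.004083854631012684
```

View pics/t4c.png

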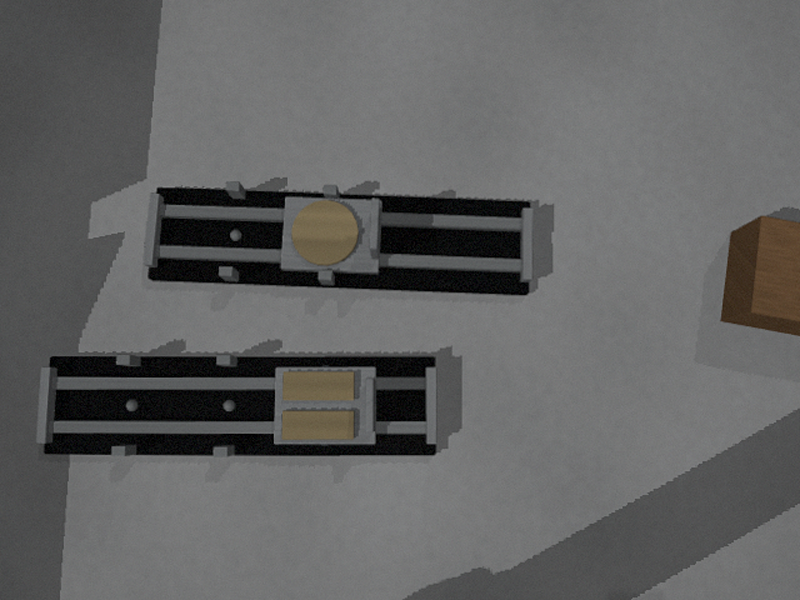

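In the top view the round-blank carrier's plate spans columns 283 to 379, with its middle at 331. The first post pair is at 331 and 327, so the carrier is seated. The other carrier has not moved and the robot is clear.

```bash
python3 -c "
from workcell import bot; print(bot.finish_job())"
```

```text
the job is handed in; nothing more can be done
None
```

The round-blank carrier is in its next station, level with the first pair of index posts to within about 2 mm in the top view; the other carrier is untouched, the arm is clear, and the job was handed in at about 7 s.

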